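# Start the forge blower and bring it up four clicks

### The arm

A 6-joint arm with a two-finger parallel gripper is mounted at the origin on the work surface. World frame = base frame: x ahead of the robot, y to its left, z up, the work surface at z = 0. Lengths are in m, angles in degrees, forces in N, time in s.
With the tool pointing down it reaches from about 0.4 to 0.825 m from the base axis. Payload 7 kg.
Tool frame: the origin (TCP) lies on the centre line of the jaws, within the pads' length; the fingertips stand 8 mm ahead of it and the grasp point (between the pads) lies 11 mm behind it; z points along the fingers, y is the line along which they close (so a half turn about z gives the same grasp; the last joint's range is limited). The gripper opens to 88 mm and grips with 3 to 60 N. Pads are 19 mm wide; open, the fingers measure 130 mm over their backs; the gripper's body (78 mm by 193 mm) begins 47 mm behind the grasp point.
Start: joints at [90.476, 20.546, 0.682, 0, -70.136, -16.507], TCP at [0.186, 0.649, 0.208] pointing down, gripper open.
Joint ranges: [-176.03, 176.03], [-82.01, 121.73], [-58.28, 71.71], [-173.87, 95.51], [-174.79, -0.11], [-173.66, 173.66]. Speed limits (degrees/s): [136.94, 136.94, 172.46, 180, 180, 180].

### API

Orientations are given as [roll, pitch, yaw] about the fixed x, y, z axes, in that order (R = Rz(yaw) Ry(pitch) Rx(roll)).
In Python, from plant import ctrl, vision gives the robot as it stands. The module is installed in compiled form; this text tells all that it offers.
- The arm moves only by the tool move_arm, never from a script. Its argument "moves" is one flat list of numbers, 7 for each row, row after row: the finger opening in cm, from 0 to 8.76, then the shift along the tool's x, y, z in cm, then the turn, a rotation vector about the tool's x, y, z in rad. A call has 1 to 8 rows; each row shifts and turns the commanded pose from where the row before left it, along the tool's axes as they then stand; what a row does not reach is not made up. A row lasts 1/10 s, in which the tool goes at most 50 mm and 8.59 degrees, less where a joint would pass 70% of its speed; a pose out of reach is approached as far as the arm can. A call with a gripper value outside its range is refused whole. The fingers move at their own pace and stop on an object; the grip force is fixed at half the most. Time passes only in rows, so rows that do not move let the fingers close. It gives the time, the measured TCP pose, the force, the opening and the grip force at its end, in the units of the state.
- ctrl.get_obs(): the state, without advancing time (a new reading comes with each control period).
- vision.snapshot(name): name is "scene" or "side" or "wrist"; returns (picture, depth): 480x640x3 uint8, red, green, blue; 480x640 float32, m along the optical axis (not along the pixel's ray), 0 where there is no reading.
- vision.camera_model(name): a dict with "vertical_fov" (degrees; the focal length in pixels is half the picture's height over the tangent of half this angle, whatever the lens; pixels are square), "cx", "cy" (the principal point, pixels), "D" ([k1, k2, p1, p2, k3] as OpenCV has them; the pictures are not rectified), "cam_to_world" (4x4, takes a point from camera to world coordinates). Camera axes: x right, y down, z forward; pixel columns grow to the right and rows downward; lengths in m; the calibration is good to about 2 mm. A picture is of the moment at which its call begins: read the wrist's pose just before it. camera_model takes no time and is no camera call; for the wrist camera it gives the pose at the moment of the call.
- ctrl.close_job(): hands the job in; it is judged then, once.
The state is a dict: "clock": time; "joint_pos": joint angles; "qvel": joint speeds; "tau": joint torques, N m; "tool_pos": TCP position; "orientation": TCP orientation; "force": force on the tool from outside, world axes, zero at the start; "moment": the same for the moment, N m; "opening": finger opening in m; "gripper_force": force on a finger pad.
Only numpy, scipy, OpenCV 4.12 (cv2) and the standard library are available. Lean on these libraries where they do the work, as an engineer would, in place of code of your own. Each camera call takes 0.05 s, during which the arm holds its last target. There are 200 camera calls.

### The job

Start the forge blower with the green button, then turn its speed dial up (clockwise) exactly four clicks from where it stands, pushing the dial's blade round with a fingertip rather than pinching it and without going past the fourth click. Take the hand away with the dial resting in that click; leave the red stop button and the smithing things around the box alone.

Things in the scene. Friction and masses are not known exactly. Their poses are not given: they have to be found in the camera images.
- controller: Forge blower controller: green steel box, grey lid, bolted to the bench. 240 mm (its x) by 180 mm (y), lid top 92 mm above the bench; foot rails stick out 20 mm at the sides. Origin: centre of the underside, z up. In its frame the dial axis is at x +45, y 0, the green button at x -78, y +45, the red one at x -78, y -45 (mm). A flat round scale plate, 124 mm wide, 1.2 mm thick, lies under the dial.
- dial_axis (a point): Point on the dial's vertical axis, 17 mm above the lid (mid-height of the blade). The dial is a black knob: round hub of 46 mm diameter (54 mm skirt at its foot), top 26 mm above the lid, with one finger blade out to one side, its pointer.
- dial_tip (a point): Point in the middle of the dial's blade, 45 mm from the axis, 17 mm above the lid; it goes round with the dial, and the direction from dial_axis to it is where the dial points. The blade reaches from the hub to 50 mm from the axis, is 12 to 17 mm thick (thinner outward) and stands 5 to 29 mm above the lid, a white line along its top.
- dial (a joint): Dial angle in rad, growing clockwise seen from above (blower up), 0 to 3.49. Click stops every 0.349 rad (20 degrees) from 0; it starts at rest in one of the first four. At 0 the blade points 1.745 rad counterclockwise from the controller's x. Leaving a stop takes about 0.15 N m (3 to 5 N at 45 mm); past half-way to the next stop it snaps into it, up to 10 degrees ahead of the finger, and stays.
- start_button (a joint): Travel of the green start button in m: 0 up, 0.006 fully down; it counts as pressed beyond 0.004. Springs back when let go; fully down takes 5 N.
- start_button_top (a point): Centre of the top face of the green start button (28 mm diameter), 22 mm above the lid; it stands in a round steel housing (44 mm wide, 12 mm high) and is pressed straight down.
- stop_button (a joint): Travel of the red stop button in m: 0 up, 0.006 fully down. Same size and spring as the green one, in a yellow housing. Not to be pressed.
- stop_button_top (a point): Centre of the top face of the red stop button (28 mm diameter), 22 mm above the lid, in a yellow housing of the same size.
- hammer_grip (a point): Grip point of a loose hammer lying on the bench at the box's right (-y) side, to be left alone.
- flux_tin: Loose flux tin, 66 mm diameter, 75 mm tall, standing at the box's left (+y) side; origin at the centre of its underside. To be left alone.
- wire_brush: Loose wire brush with a wooden handle, on its back with the wires up, 223 mm long (its x), 36 mm wide, 32 mm high, lying at the box's left (+y) side, nearer the robot than the tin; origin under its middle. To be left alone.
- punch: Loose steel hand punch, 135 mm long, 18 mm diameter, lying between the box and the robot; origin on the bench under its middle. To be left alone.

How it is judged:
By the outcome, as a careful person would: the job done as asked, in the order asked, and still so for the second after the job is handed in, with the robot touching nothing.
It also fails if it takes over 48 s, if anything falls off the work surface, if the arm or the gripper's body presses on something with over 40 N, if the wrist force passes 120 N, or if a joint passes its speed limit or range.

## Working session

There is one attempt and no reset: what is moved stays moved. The work goes in short steps, Python scripts to look and compute and a tool call to move; the robot and the scene stay as the last step left them, time stands still between calls to the robot, and variables do not carry over. Pictures are saved under pics/ and viewed, at most 10 in all, crops included, and the job is handed in when it is done.

Besides the shell and the picture viewer there is one more tool, called after "Call:" by a JSON object that holds its "method" and its "body", one argument or row to a line. move_arm: Moves the arm, as the interface text tells. Its arguments: {"type":"object","properties":{"moves":{"type":"array"}},"required":["moves"]}

```bash
mkdir -p pics; cat > h.py <<'E'
import numpy as np, cv2
from plant import ctrl, vision
def K(m):
    f=240/np.tan(np.radians(m["vertical_fov"])/2)
    return np.array([[f,0,m["cx"]],[0,f,m["cy"]],[0,0,1.]])
def ray(m,uv):
    p=cv2.undistortPoints(np.array(uv,float).reshape(-1,1,2),K(m),np.array(m["D"],float))[:,0]
    T=np.array(m["cam_to_world"]); d=np.c_[p,np.ones(len(p))]@T[:3,:3].T
    return T[:3,3],d
def onplane(m,uv,z):
    o,d=ray(m,uv); return o+d*((z-o[2])/d[:,2])[:,None]
def project(m,P):
    T=np.linalg.inv(np.array(m["cam_to_world"])); 
    return cv2.projectPoints(np.array(P,float).reshape(-1,3),cv2.Rodrigues(T[:3,:3])[0],T[:3,3],K(m),np.array(m["D"],float))[0][:,0]
E
python3 - <<'E'
from h import *
print(ctrl.get_obs())
for n in ["scene","side","wrist"]:
    im,d=vision.snapshot(n); m=vision.camera_model(n)
    cv2.imwrite(f"pics/{n}0.png",im[:,:,::-1]); np.savez(f"{n}0.npz",im=im,d=d)
    print(n,m["vertical_fov"],np.round(m["cam_to_world"],3).tolist())
E
```

```text
{'clock': 0.0, 'joint_pos': array([ 9.04747090e+01,  2.05905908e+01,  6.35149944e-01, -2.19809424e-02,
       -7.01358943e+01, -1.65063908e+01]), 'qvel': array([-0.08885769,  0.06847943,  0.01676701, -0.03366556, -0.05342781,
       -0.0204619 ]), 'tau': array([-6.83139187e-04, -5.82720852e+01,  2.93073517e+01,  6.99724406e+00,
        7.07796498e-03, -1.50551791e-04]), 'tool_pos': array([0.18629247, 0.64824861, 0.20713684]), 'orientation': array([ 1.79906557e+02, -6.14102912e-03, -1.60391622e+01]), 'force': array([0.24357767, 0.36928585, 0.33162703]), 'moment': array([0.00925264, 0.02046025, 0.03037472]), 'gripper_force': 0.0, 'opening': 0.08803178007055511}
scene 53.38944892601075 [[-0.626, 0.679, -0.384, 0.891], [0.78, 0.539, -0.318, 0.344], [-0.009, -0.499, -0.867, 0.881], [0.0, 0.0, 0.0, 1.0]]
side 45.382282144976635 [[0.99, -0.095, 0.108, 0.454], [-0.143, -0.747, 0.65, -0.581], [0.018, -0.658, -0.753, 0.846], [0.0, 0.0, 0.0, 1.0]]
wrist 63.55642219160406 [[-0.276, -0.923, -0.268, 0.258], [-0.961, 0.265, 0.076, 0.628], [0.001, 0.279, -0.96, 0.384], [0.0, 0.0, 0.0, 1.0]]
```

View pics/scene0.png

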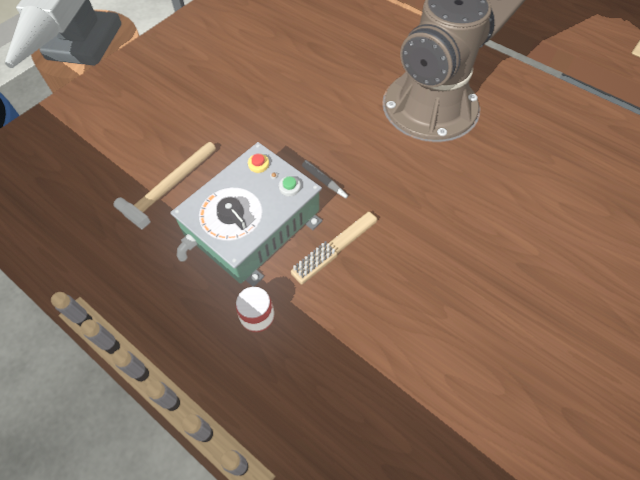

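View pics/side0.png

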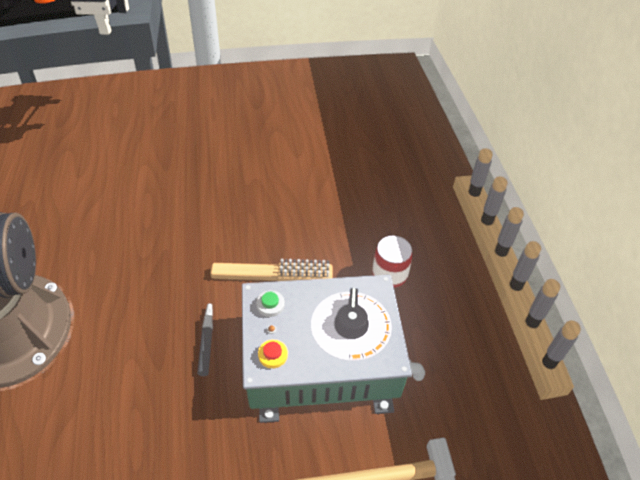

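Scene: green button (290,184), red (258,162), dial hub (231,209) with its blade toward (245,226). Side: green (270,302), red (272,352), dial hub (352,321), blade toward (353,291).

```bash
python3 - <<'E'
from h import *
box={"scene":(170,140,330,280),"side":(235,270,420,400)}
for n in box:
    im=np.load(f"{n}0.npz")["im"]; m=vision.camera_model(n); x0,y0,x1,y1=box[n]
    c=im[y0:y1,x0:x1]; hsv=cv2.cvtColor(c,cv2.COLOR_RGB2HSV); H,S,V=cv2.split(hsv)
    def cen(mask,lab,z):
        k,l,s,ce=cv2.connectedComponentsWithStats(mask.astype(np.uint8))
        i=1+np.argmax(s[1:,4]); p=ce[i]+[x0,y0]; P=onplane(m,[p],z)[0]
        print(n,lab,s[i,4],np.round(p,1),np.round(P,4)); return P,l==i
    g,_=cen((H>50)&(H<80)&(S>130)&(V>120),"green",.114)
    r,_=cen(((H<6)|(H>174))&(S>170)&(V>150),"red",.114)
    ey=(g-r)/np.linalg.norm(g-r); ex=np.array([ey[1],-ey[0],0]); print(" dist",np.linalg.norm(g-r),"yaw",np.degrees(np.arctan2(ex[1],ex[0])))
    ax=(g+r)/2+ex*.123; print(" axis pred",ax)
    # dark pixels of dial
    d=V<70; cen(d,"dark",.115)
    uv=project(m,[[ax[0],ax[1],.092+.026]])[0]; print(" axis px",uv)
    cr=im[int(uv[1])-45:int(uv[1])+45,int(uv[0])-45:int(uv[0])+45]
    cv2.imwrite(f"pics/crop_{n}.png",cv2.resize(cr[:,:,::-1],(400,400),interpolation=cv2.INTER_CUBIC))
a=[cv2.imread(f"pics/crop_{n}.png") for n in box]; cv2.imwrite("pics/crops.png",np.hstack(a))
E
```

```text
Traceback (most recent call last):
ValueError: attempt to get argmax of an empty sequence
```

```bash
python3 - <<'E'
from h import *
box={"scene":(170,140,330,280),"side":(235,270,420,400)}
px={"scene":[(290,184),(258,161)],"side":[(270,300),(272,351)]}
for n in box:
    im=np.load(f"{n}0.npz")["im"]; m=vision.camera_model(n); x0,y0,x1,y1=box[n]
    c=im[y0:y1,x0:x1]; hsv=cv2.cvtColor(c,cv2.COLOR_RGB2HSV); H,S,V=cv2.split(hsv)
    print([hsv[v-y0,u-x0].tolist() for u,v in px[n]])
    def cen(mask,lab,z,q):
        w=np.zeros_like(mask); u,v=q[0]-x0,q[1]-y0; w[max(v-16,0):v+16,max(0,u-16):u+16]=1; mask=mask&w
        k,l,s,ce=cv2.connectedComponentsWithStats(mask.astype(np.uint8))
        i=1+np.argmax(s[1:,4]); p=ce[i]+[x0,y0]; P=onplane(m,[p],z)[0]
        print(n,lab,s[i],np.round(p,1),np.round(P,4)); return P
    g=cen((H>50)&(H<90)&(S>110)&(V>60),"green",.114,px[n][0])
    r=cen(((H<8)|(H>172))&(S>150)&(V>120),"red",.114,px[n][1])
    ey=(g-r)/np.linalg.norm(g-r); ex=np.array([ey[1],-ey[0],0]); print(" dist",np.linalg.norm(g-r),"yaw",np.degrees(np.arctan2(ex[1],ex[0])))
    ax=(g+r)/2+ex*.123; print(" axis pred",ax)
    uv=project(m,[[ax[0],ax[1],.118]])[0]; print(" axis px",uv)
    cr=im[int(uv[1])-45:int(uv[1])+45,int(uv[0])-45:int(uv[0])+45]
    cv2.imwrite(f"pics/crop_{n}.png",cv2.resize(cr[:,:,::-1],(400,400),interpolation=cv2.INTER_CUBIC))
a=[cv2.imread(f"pics/crop_{n}.png") for n in box]; cv2.imwrite("pics/crops.png",np.hstack(a))
E
```

```text
[[66, 96, 216], [1, 142, 253]]Traceback (most recent call last):
  File "<stdin>", line 13, in <module>
  File "<stdin>", line 11, in cen
    return _wrapfunc(a, 'argmax', axis=axis, out=out, **kwds)
    return bound(*args, **kwds)
ValueError: attempt to get argmax of an empty sequence
```

```bash
cat > m1.py <<'E'
from h import *
box={"scene":(170,140,330,280),"side":(235,270,420,400)}
px={"scene":[(290,184),(258,161)],"side":[(270,300),(272,351)]}
for n in box:
    im=np.load(f"{n}0.npz")["im"]; m=vision.camera_model(n); x0,y0,x1,y1=box[n]
    c=im[y0:y1,x0:x1]; hsv=cv2.cvtColor(c,cv2.COLOR_RGB2HSV); H,S,V=cv2.split(hsv)
    print([hsv[v-y0,u-x0].tolist() for u,v in px[n]])
    def cen(mask,lab,z,q):
        w=np.zeros_like(mask); u,v=q[0]-x0,q[1]-y0; w[max(v-16,0):v+16,max(0,u-16):u+16]=1; mask=mask&w
        k,l,s,ce=cv2.connectedComponentsWithStats(mask.astype(np.uint8))
        i=1+np.argmax(s[1:,4]); p=ce[i]+[x0,y0]; P=onplane(m,[p],z)[0]
        print(n,lab,s[i],np.round(p,1),np.round(P,4)); return P
    g=cen((H>50)&(H<90)&(S>60)&(V>60),"green",.113,px[n][0])
    r=cen(((H<8)|(H>172))&(S>100)&(V>120),"red",.113,px[n][1])
    ey=(g-r)/np.linalg.norm(g-r); ex=np.array([ey[1],-ey[0],0]); print(" dist",np.linalg.norm(g-r),"yaw",np.degrees(np.arctan2(ex[1],ex[0])))
    ax=(g+r)/2+ex*.123; print(" axis pred",ax)
    uv=project(m,[[ax[0],ax[1],.118]])[0]; print(" axis px",uv)
    cr=im[int(uv[1])-45:int(uv[1])+45,int(uv[0])-45:int(uv[0])+45]
    cv2.imwrite(f"pics/crop_{n}.png",cv2.resize(cr[:,:,::-1],(400,400),interpolation=cv2.INTER_CUBIC))
a=[cv2.imread(f"pics/crop_{n}.png") for n in box]; cv2.imwrite("pics/crops.png",np.hstack(a))
E
python3 m1.py
```

```text
[[66, 96, 216], [1, 142, 253]]
scene green [113  37  13  13 134] [289.  182.6] [ 0.4744 -0.0647  0.113 ]
scene red [ 82  14  12  12 121] [257.5 159.5] [ 0.4694 -0.1544  0.113 ]
 dist 0.08975868607001088 yaw -3.2008929254744203
 axis pred [ 0.59467541 -0.11642301  0.113     ]
 axis px [228.12930283 207.01485722]
[[66, 140, 227], [1, 177, 254]]
side green [ 26  22  18  16 230] [269.6 299.6] [ 0.4697 -0.0701  0.113 ]
side red [ 29  72  17  17 242] [271.9 350.2] [ 0.4644 -0.1596  0.113 ]
 dist 0.08966293579197501 yaw -3.336939816759691
 axis pred [ 0.5898323  -0.12198607  0.113     ]
 axis px [352.33520174 317.3001143 ]
```

View pics/crops.png

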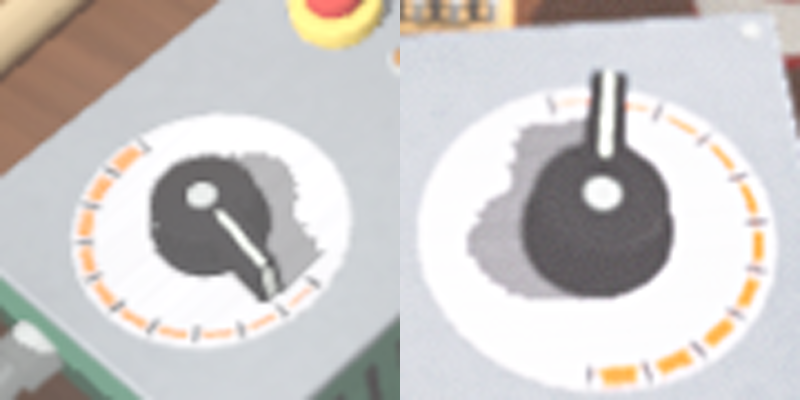

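```bash
python3 - <<'E'
from h import *
s=400/90
px={"scene":((228-45,207-45),[(203-0,193),(218,212),(263,262)]),"side":((352-45,317-45),[(202,192),(205,155),(210,72)])}
for n,((a,b),q) in px.items():
    m=vision.camera_model(n); uv=[(a+(u+.5)/s-.5,b+(v+.5)/s-.5) for u,v in q]
    hub=onplane(m,uv[:1],.118)[0]; L=onplane(m,uv[1:],.121)
    d=L[1]-L[0]; print(n,hub,L,np.degrees(np.arctan2(d[1],d[0])),"from hub",np.degrees(np.arctan2(*(L[1]-hub)[1::-1])),np.linalg.norm((L[1]-hub)[:2]))
    print(" buttons z shift check:", onplane(m,uv[:1],.128)[0]-hub)
# triangulate
P=[]
for lab,(p,q) in {"g":((289,182.6),(269.6,299.6)),"r":((257.5,159.5),(271.9,350.2))}.items():
    o1,d1=ray(vision.camera_model("scene"),[p]); o2,d2=ray(vision.camera_model("side"),[q])
    t=np.linalg.lstsq(np.c_[d1[0],-d2[0]],o2-o1,rcond=None)[0]; print(lab,o1+t[0]*d1[0],o2+t[1]*d2[0])
E
```

```text
scene [ 0.59114723 -0.11939618  0.118     ] [[ 0.59546838 -0.10559566  0.121     ]
 [ 0.60211452 -0.07284689  0.121     ]] 78.5280243624309 from hub 76.74255925661461 0.04782381322976113
 buttons z shift check: [0.00392897 0.00607687 0.01      ]
side [ 0.59023823 -0.11753525  0.118     ] [[ 0.59344829 -0.10473043  0.121     ]
 [ 0.60162821 -0.0704747   0.121     ]] 76.56983919857193 from hub 76.3944384570118 0.048419279545353786
 buttons z shift check: [-0.00187718 -0.00635654  0.01      ]
g [ 0.47143415 -0.06761837  0.10775565] [ 0.46970286 -0.06682287  0.1082713 ]
r [ 0.4664915  -0.15766142  0.10772573] [ 0.46456193 -0.15677181  0.10820752]
```

Both views agree: yaw about -3.3°, dial axis about (0.591,-0.1185), and blade at about 76.6°, which is stop 1 (80° in the box frame). The target is stop 5, with the blade along box +x. Moving over now with the fingers closed.

Call:
{"method": "move_arm", "body": {
  "moves": [0,3.8,2.8,0,0,0,0,0,3.8,2.8,0,0,0,0,0,3.8,2.8,0,0,0,0,0,3.8,2.8,0,0,0,0,0,3.8,2.8,0,0,0,0,0,3.8,2.8,0,0,0,0,0,3.8,2.8,0,0,0,0,0,3.8,2.8,0,0,0,0]
}}

```text
clock: 0.95
tool_pos: [0.4174, 0.3478, 0.2081]
orientation: [-180.0, 0.0, -16.0]
force: [0.4, 1.2, -0.4]
opening: 0.0293
gripper_force: 0.0
```

Call:
{"method": "move_arm", "body": {
  "moves": [0,2,4.2,0,0,0,0,0,2,4.2,0,0,0,0,0,2,4.2,0,0,0,0,0,2,4.2,0,0,0,0,0,2,4.2,0,0,0,0,0,2,4.2,0,0,0,0,0,2,4.2,0,0,0,0,0,2,4.2,0,0,0,0]
}}

```text
clock: 1.75
tool_pos: [0.4776, -0.0195, 0.2083]
orientation: [-180.0, -0.0, -16.0]
force: [1.3, 0.9, 1.3]
opening: 0.0008
gripper_force: 0.0
```

Call:
{"method": "move_arm", "body": {
  "moves": [0,2,4.2,-0.5,0,0,0,0,2,4.2,-0.5,0,0,0,0,2,4.2,0,0,0,0,0,0,0,0,0,0,0]
}}

```text
clock: 2.15
tool_pos: [0.5005, -0.1598, 0.2176]
orientation: [179.9, 0.0, -16.3]
force: [-0.8, 0.7, -0.4]
opening: 0.0002
gripper_force: 0.0
```

```bash
python3 - <<'E'
from h import *
print(ctrl.get_obs()["joint_pos"],ctrl.get_obs()["tool_pos"])
m=vision.camera_model("wrist"); im,d=vision.snapshot("wrist"); np.savez("w1.npz",im=im,d=d,T=m["cam_to_world"])
cv2.imwrite("pics/w1.png",im[:,:,::-1]); print(np.round(m["cam_to_world"],3))
print(project(m,[[.5907,-.1185,.118],[.4708,-.067,.114],[.602,-.0725,.121]]))
E
```

```text
[ 3.73859551e+00  6.05674830e+00 -1.72013188e+01  3.96518851e-02
 -6.68034463e+01  6.99239229e+01] [ 0.50051141 -0.15975657  0.21755983]
[[-0.281 -0.921 -0.269  0.572]
 [-0.96   0.27   0.078 -0.181]
 [ 0.     0.28  -0.96   0.394]
 [ 0.     0.     0.     1.   ]]
[[222.83982822 122.28470033]
 [215.51133467 294.01785786]
 [151.6394299  125.20205758]]
```

View pics/w1.png

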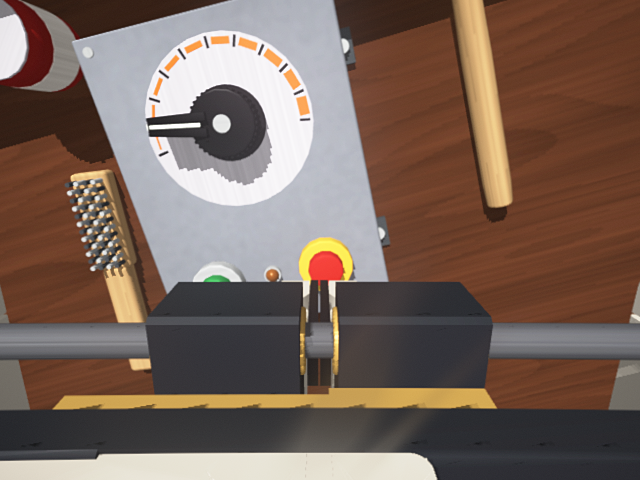

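Wrist view: hub at (221,124), blade tip at (150,126), red at (326,265), and green at (217,280) partly hidden by the gripper. This matches my predictions to about 1.5 px. Next I check the finger geometry from depth.

```bash
python3 - <<'E'
from h import *
z=np.load("w1.npz"); d=z["d"]; m=vision.camera_model("wrist"); o=ctrl.get_obs(); t=o["tool_pos"]
y=np.radians(o["orientation"][2]); R=np.array([[np.cos(y),np.sin(y),0],[np.sin(y),-np.cos(y),0],[0,0,-1]])
print(project(m,[t,t+R@[0,0,.008],t+R@[0,.021,.008],t+R@[.0095,0,.008]]))
T=np.array(m["cam_to_world"])
for uv in [(160,330),(160,380),(200,290),(290,290),(290,330),(310,285),(320,285),(320,300),(303,340),(320,340),(345,290),(320,370),(200,340),(250,284)]:
    D=d[uv[1],uv[0]]; p,dd=ray(m,[uv]); P=p+dd[0]*D; print(uv,round(float(D),3),np.round(R.T@(P-t)*1000,1))
E
```

```text
[[317.7662824  281.04798548]
 [317.80451866 274.92819249]
 [358.82916937 274.94064878]
 [317.7934139  257.39900323]]
(160, 330) 0.076 [  35.6  -30.7 -108.7]
(160, 380) 0.08 [  23.8  -32.1 -108.3]
(200, 290) 0.089 [ 37.7 -26.9 -94.5]
(290, 290) 0.089 [ 37.7  -6.1 -94.7]
(290, 330) 0.078 [  34.8   -5.3 -107.5]
(310, 285) 0.164 [  8.7  -3.2 -25. ]
(320, 285) 0.164 [  8.7   1.  -25. ]
(320, 300) 0.151 [  8.7   1.  -39.3]
(303, 340) 0.082 [  30.7   -2.8 -104.4]
(320, 340) 0.085 [  29.1    0.8 -101.9]
(345, 290) 0.089 [ 38.    6.5 -95.2]
(320, 370) 0.129 [ -4.4   0.9 -65.2]
(200, 340) 0.078 [  32.8  -23.4 -107.8]
(250, 284) 0.092 [ 37.9 -15.9 -91.5]
```

```bash
python3 - <<'E'
from h import *
z=np.load("w1.npz"); d=z["d"]; im=z["im"]; m=vision.camera_model("wrist"); o=ctrl.get_obs(); t=o["tool_pos"]
y=np.radians(o["orientation"][2]); R=np.array([[np.cos(y),np.sin(y),0],[np.sin(y),-np.cos(y),0],[0,0,-1]])
p,_=ray(m,[(0,0)])
for c in (300,312,318,330,340):
  for r in range(245,300,6):
    _,dd=ray(m,[(c,r)]); P=p+dd[0]*d[r,c]; print(c,r,im[r,c],np.round(R.T@(P-t)*1000,1),round(P[2],3))
cv2.imwrite("pics/w1c.png",cv2.resize(im[230:330,250:390,::-1],(784,560),interpolation=cv2.INTER_CUBIC))
E
```

```text
300 245 [184 186 193] [-21.4 -14.9 126.1] 0.091
300 251 [179 181 197] [-26.1 -14.9 124.7] 0.093
300 257 [245 209  90] [-28.5 -14.5 116.7] 0.101
300 263 [255 241  88] [-32.3 -14.4 113.3] 0.104
300 269 [255 238  85] [-37.9 -14.6 114.4] 0.103
300 275 [203 186 172] [-47.3 -15.2 124.9] 0.092
300 281 [202 195 179] [ 10.4  -7.5 -24.6] 0.242
300 287 [65 58 61] [ 37.7  -3.9 -92.9] 0.31
300 293 [65 59 61] [ 37.5  -3.8 -95.7] 0.313
300 299 [58 51 52] [ 37.4  -3.7 -98.8] 0.316
312 245 [255 249 106] [-17.5  -4.8 113.9] 0.103
312 251 [253 240  93] [-22.5  -4.9 114.1] 0.103
312 257 [239 144  64] [-26.9  -4.8 112.3] 0.105
312 263 [249  67  62] [-29.   -4.7 104.3] 0.113
312 269 [246  66  59] [-33.3  -4.7 102.7] 0.115
312 275 [243  60  56] [-38.7  -4.8 103.7] 0.114
312 281 [52 47 50] [  8.3  -2.5 -19.5] 0.237
312 287 [61 49 49] [  8.4  -2.4 -26.2] 0.244
312 293 [60 50 48] [  8.8  -2.2 -33.3] 0.251
312 299 [61 52 50] [  8.7  -2.2 -38.4] 0.256
318 245 [253 240  93] [-1.690e+01 -1.000e-01  1.121e+02] 0.105
318 251 [253 239  85] [-2.200e+01 -1.000e-01  1.124e+02] 0.105
318 257 [251  75  67] [-2.370e+01 -1
[... 717 characters left out ...]
242  62  55] [-38.1   9.2 102.1] 0.115
330 281 [233 241 225] [ 10.1   5.3 -23.9] 0.241
330 287 [242 238 228] [ 10.5   5.1 -31.2] 0.249
330 293 [242 237 221] [ 10.1   4.9 -36.1] 0.253
330 299 [186 177 163] [  8.1   4.9 -37.3] 0.255
340 245 [255 241  91] [-17.5  17.2 114. ] 0.103
340 251 [253 238  88] [-22.4  17.3 113.6] 0.104
340 257 [254 230  80] [-27.2  17.3 113.1] 0.104
340 263 [233  54  52] [-28.7  16.8 103.5] 0.114
340 269 [242  61  55] [-33.3  16.9 102.6] 0.115
340 275 [239  55  53] [-38.6  17.  103.5] 0.114
340 281 [202 198 184] [  9.8   9.6 -23.2] 0.241
340 287 [67 59 61] [ 37.7   5.5 -92.8] 0.31
340 293 [62 55 56] [ 37.2   5.4 -95.1] 0.313
340 299 [61 55 55] [ 37.5   5.1 -99. ] 0.316
```

View pics/w1c.png

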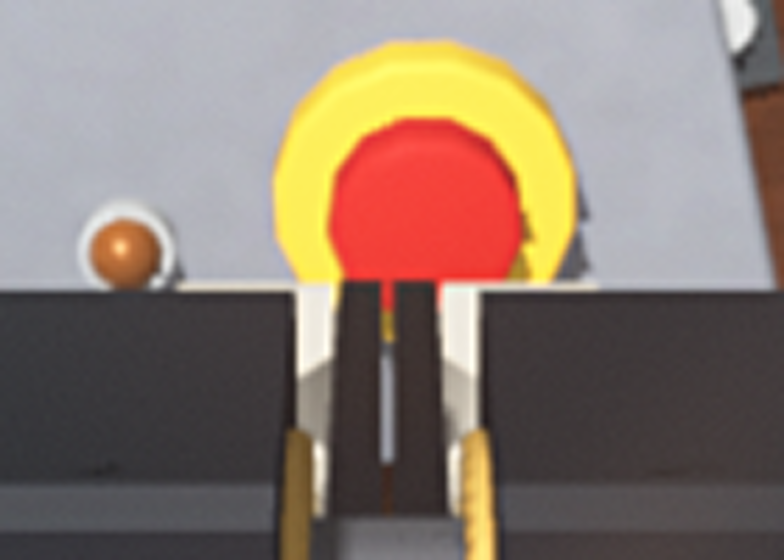

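Wrist crop: the closed fingers end at row 281, but the stated tip should project to rows 257–275. I'll check the real tip height in the side view with markers drawn on it.

```bash
python3 - <<'E'
from h import *
o=ctrl.get_obs(); t=o["tool_pos"]; y=np.radians(o["orientation"][2]); R=np.array([[np.cos(y),np.sin(y),0],[np.sin(y),-np.cos(y),0],[0,0,-1]])
out=[]
for n in ("side","scene"):
    m=vision.camera_model(n); im,d=vision.snapshot(n); np.savez(f"{n}1.npz",im=im,d=d)
    uv=project(m,[t+R@[0,0,.008],t+R@[0,0,-.02]]); print(n,uv,t)
    c=uv[0].astype(int); x0=np.clip(c[0]-60,0,520); y0=np.clip(c[1]-60,0,360)
    cr=cv2.resize(im[y0:y0+120,x0:x0+120,::-1],(400,400),interpolation=cv2.INTER_CUBIC)
    for q,col in zip(uv,((0,0,255),(255,255,0))): cv2.circle(cr,tuple(int(v) for v in (q-[x0,y0])*400/120),3,col,-1)
    out.append(cr)
cv2.imwrite("pics/tip.png",np.hstack(out))
E
```

```text
side [[295.60272644 309.73136193]
 [295.42978646 297.62884442]] [ 0.50016462 -0.15785012  0.21738444]
scene [[239.17141972 135.11004308]
 [236.91964844 124.41122683]] [ 0.50016462 -0.15785012  0.21738444]
```

View pics/tip.png

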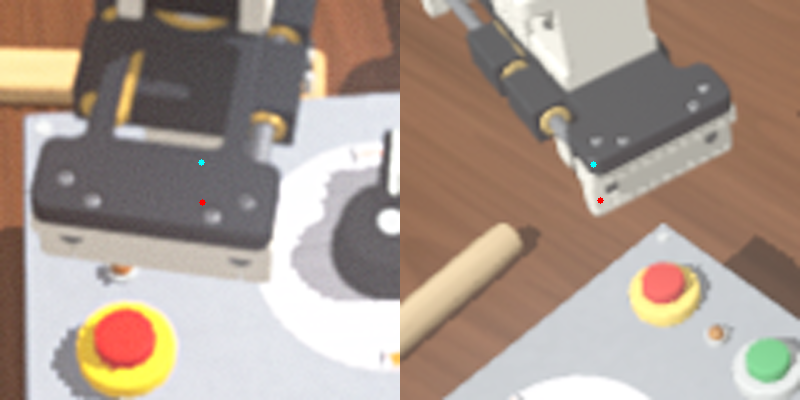

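```bash
python3 - <<'E'
from h import *
o=ctrl.get_obs(); t=o["tool_pos"]; y=np.radians(o["orientation"][2]); R=np.array([[np.cos(y),np.sin(y),0],[np.sin(y),-np.cos(y),0],[0,0,-1]])
for n,cc in (("side",[(60,160),(60,200),(60,240),(150,170),(150,220),(150,260),(260,170),(260,220),(260,260),(40,180),(270,200),(260,275),(50,235)]),("scene",[(605,140),(660,110),(720,90),(600,180),(620,190),(660,170),(720,140),(590,150),(600,208)])):
    m=vision.camera_model(n); d=np.load(f"{n}1.npz")["d"]; off=0 if n=="side" else 400
    uv=project(m,[t+R@[0,0,.008]])[0].astype(int); x0=np.clip(uv[0]-60,0,520); y0=np.clip(uv[1]-60,0,360)
    for a,b in cc:
        q=(x0+(a-off)*.3,y0+b*.3); D=d[int(round(q[1])),int(round(q[0]))]; p,dd=ray(m,[q]); P=p+dd[0]*D
        print(n,(a,b),np.round(P,3),np.round(R.T@(P-t)*1000))
E
```

```text
side (60, 160) [ 0.447 -0.225  0.345] [ -31.   81. -128.]
side (60, 200) [ 0.446 -0.24   0.345] [ -28.   96. -127.]
side (60, 240) [ 0.445 -0.235  0.314] [-31.  91. -96.]
side (150, 170) [ 0.476 -0.232  0.344] [  -3.   80. -126.]
side (150, 220) [ 0.474 -0.251  0.345] [   1.   99. -127.]
side (150, 260) [ 0.473 -0.243  0.309] [ -2.  91. -91.]
side (260, 170) [ 0.51  -0.237  0.346] [  32.   76. -128.]
side (260, 220) [ 0.508 -0.255  0.344] [  35.   94. -127.]
side (260, 260) [ 0.507 -0.259  0.327] [  35.   97. -109.]
side (40, 180) [ 0.441 -0.232  0.345] [ -36.   90. -127.]
side (270, 200) [ 0.512 -0.248  0.345] [  37.   86. -127.]
side (260, 275) [ 0.508 -0.253  0.309] [ 35.  92. -92.]
side (50, 235) [ 0.442 -0.24   0.326] [ -33.   98. -108.]
scene (605, 140) [ 0.55  -0.079  0.345] [  27.  -88. -128.]
scene (660, 110) [ 0.52  -0.072  0.345] [  -4.  -86. -127.]
scene (720, 90) [ 0.492 -0.059  0.344] [ -34.  -90. -126.]
scene (600, 180) [ 0.559 -0.077  0.327] [  35.  -91. -110.]
scene (620, 190) [ 0.546 -0.08   0.307] [ 23. -85. -90.]
scene (660, 170) [ 0.524 -0.074  0.307] [  0. -85. -90.]
scene (720, 140) [ 0.492 -0.064  0.308] [-34. -86. -90.]
scene (590, 150) [ 0.559 -0.08   0.346] [  36.  -89. -128.]
scene (600, 208) [ 0.558 -0.083  0.304] [ 35. -86. -87.]
```

```bash
python3 - <<'E'
from h import *
o=ctrl.get_obs(); t=o["tool_pos"]; y=np.radians(o["orientation"][2]); R=np.array([[np.cos(y),np.sin(y),0],[np.sin(y),-np.cos(y),0],[0,0,-1]])
v,u=np.mgrid[0:480,0:640]; uv=np.c_[u.ravel(),v.ravel()]
m=vision.camera_model("wrist"); p,dd=ray(m,uv)
for f in ("wrist0","w1"):
    d=np.load(f+".npz")["d"].ravel(); P=(p+dd*d[:,None]-t)@R*1000
    k=(d>.05)&(P[:,2]<60)&(abs(P[:,0])<25)&(P[:,2]>-62)&(abs(P[:,1])<75)
    Q=P[k]; U=uv[k]; print(f,k.sum(),"z>-25:",(Q[:,2]>-25).sum())
    for yy in range(-70,71,10):
        s=Q[abs(Q[:,1]-yy)<5]; 
        if len(s): 
            i=s[:,2].argmax(); print(yy,len(s),"zmax",np.round(s[i]),"x",np.round(np.percentile(s[:,0],[5,95])))
for n in ("side","scene"):
    m=vision.camera_model(n); d=np.load(n+"1.npz")["d"].ravel(); p,dd=ray(m,uv); P=(p+dd*d[:,None]-t)@R*1000
    k=(d>.1)&(P[:,2]<40)&(P[:,2]>-85)&(abs(P[:,0])<40)&(abs(P[:,1])<50); Q=P[k]; print(n,k.sum(),Q[np.argsort(-Q[:,2])[:10]].round() if k.sum() else "")
E
```

```text
wrist0 5393 z>-25: 508
-60 556 zmax [ 10. -57. -23.] x [10. 11.]
-50 1193 zmax [  8. -47. -18.] x [ 8. 11.]
-40 938 zmax [ -2. -44. -17.] x [-9.  9.]
40 842 zmax [ -9.  45. -18.] x [-9.  9.]
50 1208 zmax [  8.  46. -19.] x [ 8. 11.]
60 656 zmax [ 10.  60. -23.] x [10. 11.]
w1 1197 z>-25: 154
-20 1 zmax [ 10. -15. -23.] x [10. 10.]
-10 83 zmax [ 10. -11. -23.] x [ 7. 10.]
0 973 zmax [  8.  -0. -18.] x [ 7. 10.]
10 137 zmax [ 10.  14. -23.] x [ 6. 11.]
20 3 zmax [ 10.  16. -23.] x [10. 10.]
side 44 [[  6.  36. -81.]
 [-12.  37. -81.]
 [  7.  37. -81.]
 [ -2.  37. -81.]
 [ -3.  37. -81.]
 [ -9.  36. -81.]
 [  4.  36. -82.]
 [  5.  36. -82.]
 [ -8.  37. -82.]
 [  0.  37. -82.]]
scene 29 [[ 11.   7. -18.]
 [ 11.   5. -22.]
 [ 12.   7. -24.]
 [ 13.  -3. -25.]
 [ 13.  12. -25.]
 [ 11.   8. -25.]
 [ 11.   4. -26.]
 [ 14.  13. -27.]
 [ 13.  15. -27.]
 [ 14.   6. -28.]]
```

The images settle it. The real pad tips sit about 18 mm behind the reported TCP, not 8 mm ahead, and scene, wrist and body depth all agree. I'll use tip = TCP z + 0.018 and confirm by touch. Next I go over the green button and down to just above it.

Call:
{"method": "move_arm", "body": {
  "moves": [0,-1.8,-2.67,0,0,0,0,0,-1.8,-2.67,0,0,0,0,0,-1.8,-2.67,0,0,0,0,0,0,0,3.6,0,0,0,0,0,0,3.6,0,0,0,0,0,0,2.6,0,0,0,0,0,0,1,0,0,0,0,0,0,0,0,0,0]
}}

```text
clock: 3.1
tool_pos: [0.47, -0.0627, 0.1093]
orientation: [179.9, 0.1, -15.9]
force: [-0.7, -0.2, 0.5]
opening: 0.0003
gripper_force: 0.0
```

```bash
python3 - <<'E'
from h import *
o=ctrl.get_obs(); t=o["tool_pos"]; print(t,o["orientation"],o["force"])
y=np.radians(o["orientation"][2]); R=np.array([[np.cos(y),np.sin(y),0],[np.sin(y),-np.cos(y),0],[0,0,-1]])
out=[]
for n in ("side","wrist"):
    m=vision.camera_model(n); im,d=vision.snapshot(n)
    uv=project(m,[t+R@[0,0,-.018],[.4706,-.0668,.114]]); print(n,uv)
    if n=="side": x0,y0=210,230
    else: x0,y0=250,170
    w=(130,130)
    cr=cv2.resize(im[y0:y0+130,x0:x0+130,::-1],(400,400),interpolation=cv2.INTER_CUBIC)
    for q,col in zip(uv,((0,0,255),(255,255,0))): cv2.circle(cr,tuple(int(v) for v in (q-[x0,y0])*400/130),3,col,-1)
    out.append(cr)
cv2.imwrite("pics/g.png",np.hstack(out))
E
```

```text
[ 0.47004202 -0.0626657   0.10932874] [ 1.79931395e+02  1.12341445e-01 -1.59297152e+01] [-0.70994003 -0.19147169  0.45024835]
side [[269.03562849 290.28117548]
 [270.01609277 297.41723908]]
wrist [[318.12369104 297.62914389]
 [326.08015766 282.54002852]]
```

View pics/g.png

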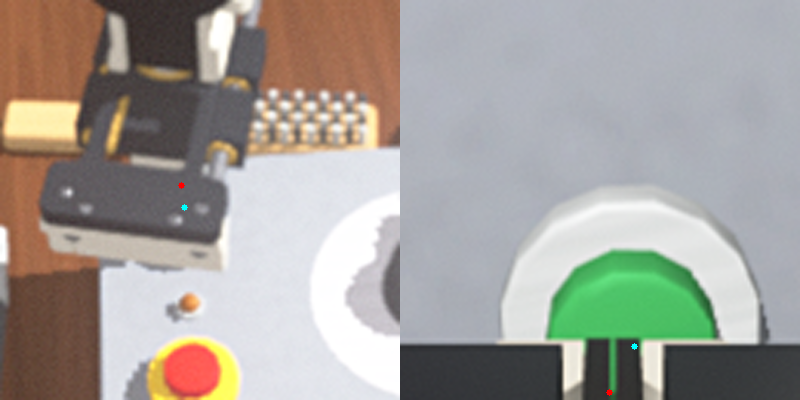

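Wrist crop: the button sits about 4 mm to the tool's +y from the tip centre. I correct that and descend.

Call:
{"method": "move_arm", "body": {
  "moves": [0,0.17,0.38,0,0,0,0,0,0,0,0.8,0,0,0,0,0,0,0.4,0,0,0,0,0,0,0.4,0,0,0,0,0,0,0,0,0,0]
}}

```text
clock: 3.7
tool_pos: [0.4713, -0.0677, 0.0937]
orientation: [180.0, 0.0, -16.0]
force: [-0.6, -0.6, 1.9]
opening: 0.0003
gripper_force: 1.3
```

Contact is as expected, so the tip offset holds. Pressing on.

Call:
{"method": "move_arm", "body": {
  "moves": [0,0,0,0.2,0,0,0,0,0,0,0.12,0,0,0,0,0,0,0,0,0,0]
}}

```text
clock: 4.0
tool_pos: [0.4713, -0.0677, 0.0909]
orientation: [180.0, 0.0, -16.0]
force: [-1.2, -1.6, 4.6]
opening: 0.0006
gripper_force: 2.1
```

Call:
{"method": "move_arm", "body": {
  "moves": [0,0,0,0.1,0,0,0,0,0,0,0.1,0,0,0,0,0,0,0,0,0,0,0,0,0,0,0,0,0]
}}

```text
clock: 4.4
tool_pos: [0.4714, -0.0677, 0.0897]
orientation: [180.0, -0.0, -16.0]
force: [-5.6, -1.2, 12.3]
opening: 0.0004
gripper_force: 6.3
```

The hard stop was felt, so the green button is fully pressed. Now lift and go in behind the blade, on its counterclockwise side.

Call:
{"method": "move_arm", "body": {
  "moves": [0,0,0,-3,0,0,0,0,0,0,-3,0,0,0,0,3.44,-1.23,0,0,0,0,0,3.44,-1.23,0,0,0,0,0,3.44,-1.23,0,0,0,-0.047,0,0,0,0,0,0,0,0,0,0,2.5,0,0,0]
}}

```text
clock: 5.1
tool_pos: [0.5838, -0.0601, 0.1254]
orientation: [-179.9, -0.3, -13.3]
force: [0.3, 0.2, -0.4]
opening: 0.0004
gripper_force: 0.0
```

```bash
python3 - <<'E'
from h import *
o=ctrl.get_obs(); t=o["tool_pos"]; print(t,o["orientation"],o["force"])
y=np.radians(o["orientation"][2]); R=np.array([[np.cos(y),np.sin(y),0],[np.sin(y),-np.cos(y),0],[0,0,-1]])
m=vision.camera_model("wrist"); im,d=vision.snapshot("wrist"); np.savez("w2.npz",im=im,d=d)
A=np.array([.5907,-.1185,.118]); b=np.radians(76.7); e=np.array([np.cos(b),np.sin(b),0])
P=[A,A+.05*e+[0,0,.003],A+.03*e+[0,0,.003],t+R@[0,0,-.018]]
uv=project(m,P); print(uv); im=im[:,:,::-1].copy()
for q in uv: cv2.circle(im,tuple(int(v) for v in q),2,(255,0,255),-1)
cv2.imwrite("pics/w2.png",cv2.resize(im[100:360,160:500],(784,600)))
E
```

```text
[ 0.58378746 -0.06010041  0.1253943 ] [-179.90414936   -0.26349732  -13.32200853] [ 0.29819908  0.22863018 -0.42533504]
[[429.48361391 237.44514238]
 [328.60922799 239.11920027]
 [369.55517116 239.13221342]
 [317.71085791 296.48136919]]
```

View pics/w2.png

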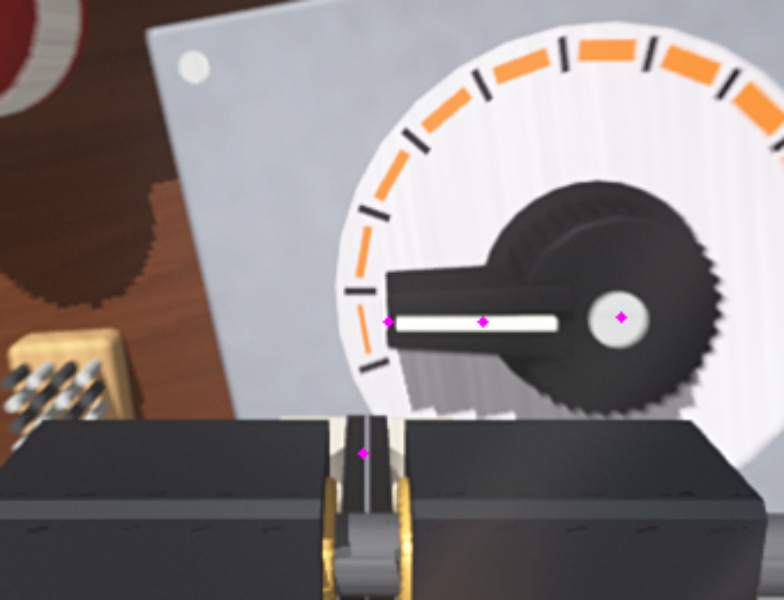

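The wrist view confirms it: the overlay on the hub, white line and tip fits within 1–2 px, and the blade is at stop 1 (tick 0 is at its counterclockwise side). Back off 3 mm and lower.

Call:
{"method": "move_arm", "body": {
  "moves": [0,-0.3,0,0,0,0,0,0,0,0,2.2,0,0,0,0,0,0,2,0,0,0,0,0,0,0,0,0,0,0,0.2,0,0,0,0,0,0,0,0,0,0,0,0]
}}

```text
clock: 5.75
tool_pos: [0.581, -0.0602, 0.0835]
orientation: [-180.0, -0.1, -13.3]
force: [-0.1, 0.7, 0.9]
opening: -0.0
gripper_force: 0.0
```

Call:
{"method": "move_arm", "body": {
  "moves": [0,0.25,0,0,0,0,0,0,0.2,0,0,0,0,0,0,0.33,-0.1,0,0,0,0.06,0,0,0,0,0,0,0]
}}

```text
clock: 6.15
tool_pos: [0.5878, -0.0611, 0.0822]
orientation: [-180.0, 0.0, -16.8]
force: [-0.9, 0.6, 1.3]
opening: 0.0005
gripper_force: 0.7
```

```bash
cat > dial.py <<'E'
from h import *
A=np.array([.5907,-.1185])
def look(name=None):
    o=ctrl.get_obs(); t=o["tool_pos"]; yaw=o["orientation"][2]; b=np.radians(yaw+90); v=t[:2]-A
    print("clock",o["clock"],"yaw",round(yaw,2),"r",np.round(v@[np.cos(b),np.sin(b)],4),"behind",np.round(-v@[np.sin(b),-np.cos(b)],4),"z",t[2].round(4),"F",o["force"].round(1))
    m=vision.camera_model("wrist"); im,d=vision.snapshot("wrist")
    # white line on top: sample ring at z=.121, r 30..46, find brightest angle among dark surroundings
    ang=np.radians(np.arange(-40,100,.5)); s=[]
    for r in (.032,.036,.040,.044):
        uv=project(m,np.c_[A[0]+r*np.cos(ang),A[1]+r*np.sin(ang),np.full(len(ang),.121)]).astype(np.float32)
        s.append(cv2.remap(im.min(2),uv[:,:1],uv[:,1:],cv2.INTER_LINEAR)[:,0])
    s=np.mean(s,0).astype(float); w=int(6/.5)
    sc=[s[i]-max(s[i-8:i-4].max(),s[i+5:i+9].max()) if 9<i<len(s)-9 else -999 for i in range(len(s))]
    i=int(np.argmax(sc)); print("blade world deg",np.degrees(ang[i]),"score",sc[i],"-> stop",(100-(np.degrees(ang[i])+3.3))/20)
    if name: cv2.imwrite(f"pics/{name}.png",im[:,:,::-1])
E
python3 -c "
from dial import *; look('w3')"
```

```text
clock 6.15 yaw -16.84 r 0.0541 behind 0.0194 z 0.0822 F [-0.9  0.6  1.3]
blade world deg 76.5 score 171.0 -> stop 1.0100000000000002
```

Call:
{"method": "move_arm", "body": {
  "moves": [0,0.33,-0.1,0,0,0,0.06,0,0.33,-0.1,0,0,0,0.06,0,0,0,0,0,0,0]
}}

```text
clock: 6.5
tool_pos: [0.5948, -0.0613, 0.082]
orientation: [-180.0, -0.0, -23.6]
force: [-0.8, -0.2, 1.0]
opening: 0.0002
gripper_force: 0.3
```

```bash
python3 -c "
from dial import *; look()"
```

```text
clock 6.5 yaw -23.62 r 0.054 behind 0.0192 z 0.082 F [-0.8 -0.2  1. ]
blade world deg 69.5 score 175.25 -> stop 1.36
```

Call:
{"method": "move_arm", "body": {
  "moves": [0,0.33,-0.1,0,0,0,0.06,0,0.33,-0.1,0,0,0,0.06,0,0.33,-0.1,0,0,0,0.06,0,0.33,-0.1,0,0,0,0.06,0,0.33,-0.1,0,0,0,0.06,0,0.33,-0.1,0,0,0,0.06,0,0,0,0,0,0,0]
}}

```text
clock: 7.25
tool_pos: [0.6147, -0.0669, 0.0819]
orientation: [-180.0, -0.0, -44.2]
force: [0.0, 0.2, -1.0]
opening: 0.0006
gripper_force: 0.0
```

```bash
python3 -c "
from dial import *; look()"
```

```text
clock 7.25 yaw -44.2 r 0.0537 behind 0.0188 z 0.0819 F [ 0.   0.2 -1. ]
blade world deg 47.5 score 161.0 -> stop 2.46
```

Call:
{"method": "move_arm", "body": {
  "moves": [0,0.33,-0.1,0,0,0,0.06,0,0.33,-0.1,0,0,0,0.06,0,0.33,-0.1,0,0,0,0.06,0,0.33,-0.1,0,0,0,0.06,0,0.33,-0.1,0,0,0,0.06,0,0.33,-0.1,0,0,0,0.06,0,0,0,0,0,0,0]
}}

```text
clock: 8.0
tool_pos: [0.6311, -0.0791, 0.0818]
orientation: [-180.0, -0.0, -64.8]
force: [-0.4, -0.8, 0.2]
opening: 0.0004
gripper_force: 0.0
```

```bash
python3 -c "
from dial import *; look()"
```

```text
clock 8.0 yaw -64.81 r 0.0533 behind 0.0184 z 0.0818 F [-0.4 -0.8  0.2]
blade world deg 19.0 score 132.0 -> stop 3.8850000000000002
```

Call:
{"method": "move_arm", "body": {
  "moves": [0,0.33,-0.1,0,0,0,0.06,0,0.33,-0.1,0,0,0,0.06,0,0.33,-0.1,0,0,0,0.06,0,0.33,-0.1,0,0,0,0.06,0,0.33,-0.1,0,0,0,0.06,0,0,0,0,0,0,0]
}}

```text
clock: 8.65
tool_pos: [0.6408, -0.0931, 0.0819]
orientation: [-180.0, -0.0, -82.0]
force: [-0.2, -0.3, 0.5]
opening: 0.0006
gripper_force: 0.0
```

```bash
python3 -c "
from dial import *; look('w4')"
```

```text
clock 8.65 yaw -81.99 r 0.0532 behind 0.0181 z 0.0819 F [-0.2 -0.3  0.5]
blade world deg 7.499999999999999 score 127.75 -> stop 4.46
```

Call:
{"method": "move_arm", "body": {
  "moves": [0,0.11,-0.03,0,0,0,0.02,0,0.11,-0.03,0,0,0,0.02,0,0,0,0,0,0,0,0,0,0,0,0,0,0]
}}

```text
clock: 9.1
tool_pos: [0.6417, -0.0951, 0.0819]
orientation: [-180.0, -0.0, -84.4]
force: [0.6, 0.7, 0.1]
opening: 0.0003
gripper_force: 0.0
```

```bash
python3 -c "
from dial import *; look()"
```

```text
clock 9.1 yaw -84.35 r 0.0531 behind 0.0182 z 0.0819 F [0.6 0.7 0.1]
blade world deg -2.0 score 79.25 -> stop 4.9350000000000005
```

It snapped into the fourth click, ahead of the finger. Back the fingertip off, lift clear, and verify.

Call:
{"method": "move_arm", "body": {
  "moves": [0,-0.6,0,0,0,0,0,0,-0.6,0,0,0,0,0,0,0,0,-3,0,0,0,0,0,0,-4,0,0,0,0,0,0,-4,0,0,0,0,-4,0,0,0,0,0,0,-4,0,0,0,0,0]
}}

```text
clock: 9.85
tool_pos: [0.6333, -0.0027, 0.1937]
orientation: [-179.8, 0.0, -84.5]
force: [0.6, 0.5, -0.9]
opening: 0.0004
gripper_force: 0.0
```

```bash
python3 - <<'E'
from dial import *
look("w5")
for n in ("side","scene"):
    im,d=vision.snapshot(n); np.savez(f"{n}2.npz",im=im)
    cv2.imwrite(f"pics/{n}2.png",im[:,:,::-1])
a=cv2.imread("pics/w5.png"); b=cv2.imread("pics/scene2.png")[120:360,90:410]; c=cv2.imread("pics/side2.png")[220:460,180:500]
cv2.imwrite("pics/fin.png",np.hstack([cv2.resize(a,(480,360)),np.vstack([cv2.resize(b,(240,180)),cv2.resize(c,(240,180))])]))
E
```

```text
clock 9.85 yaw -84.49 r 0.0535 behind 0.1112 z 0.1937 F [ 0.6  0.5 -0.9]
blade world deg -3.0000000000000004 score 16.25 -> stop 4.985
```

View pics/fin.png

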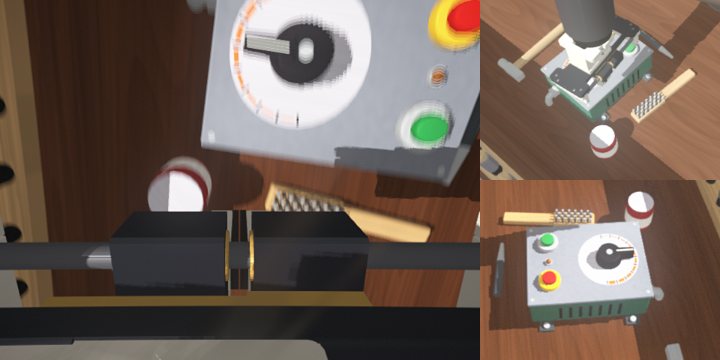

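The blade sits at stop 5 (reading 4.99), four clicks up from stop 1. The tin, brush, hammer and punch look undisturbed and the gripper is clear. Let it settle and hand in.

Call:
{"method": "move_arm", "body": {
  "moves": [0,0,0,0,0,0,0,0,0,0,0,0,0,0,0,0,0,0,0,0,0]
}}

```text
clock: 10.3
tool_pos: [0.6327, -0.0043, 0.1917]
orientation: [180.0, -0.0, -84.4]
force: [-0.5, -1.0, -0.3]
opening: 0.0004
gripper_force: 0.0
```

```bash
python3 -c "
from dial import *; look(); print(ctrl.close_job())"
```

```text
clock 10.3 yaw -84.44 r 0.0529 behind 0.1096 z 0.1917 F [-0.5 -1.  -0.3]
blade world deg -2.5 score 116.75 -> stop 4.96
the job is handed in; nothing more can be done
None
```

The job is handed in after 10.3 s: the green button was pressed to its stop, then the dial was pushed four clicks clockwise (stop 1 to stop 5, last camera reading 4.96), with the hand clear and the red button and smithing things untouched.

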